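# Consolidate the cartridges into the sprung rack and stack the emptied tray

### The job

Consolidate the part-filled carriers: move the two cartridges from the tray on the sloping stand into the two free stations of the rack, each standing upright on the rack's floor, turned the same way as the one already there, and held against its low end wall by the station's own sprung jaw. Then take the emptied tray off the stand and stack it on the pile of empty trays, the same way round as they lie and fully nested. Leave the cartridge that is already in the rack in its place, do not push the pile along, and leave the other things on the table where they are.

Things in the scene. Friction and masses are not known exactly. Their poses are not given: they have to be found in the camera images.
- stand: Fixed grey sheet-metal stand, 125 (x) x 60 (y) mm base. Its plate (108 x 44 mm) slopes at 30 degrees about the stand's y axis, low edge at the stand's -x side (towards the robot), where an 11 mm lip stops the tray. Origin on the table under its centre.
- tray: Grey tray 93 (x) x 50 (y) x 31 (z) mm, 0.12 kg, on the sloping plate: its z leans 30 deg to the stand's -x, x runs up the slope. Three pockets (27 x 44 mm) in a row along x, floor at z = 9 mm, dividers to 25, rim at 31, walls 3 thick. Grip across y. A foot 82 x 39 x 5 mm below it drops inside a like tray's rim with 2.5 mm to spare: nested pitch 26 mm. Origin: centre of the foot's underside.
- cart_a: White upright plastic parts cartridge, a block 22 (x) x 36 (y) x 60 (z) mm, about 70 g; origin at the centre of its underside, z towards its grey cap. The top 5 mm (cap) is 2 mm narrower each side, the bottom 3 mm 1 mm narrower. Starts in the tray's lowest pocket, x and z along the tray's x and z (so leaning 30 degrees); its upper 38 mm stand clear of the tray's rim.
- cart_b: White upright plastic parts cartridge, a block 22 (x) x 36 (y) x 60 (z) mm, about 70 g; origin at the centre of its underside, z towards its grey cap. The top 5 mm (cap) is 2 mm narrower each side, the bottom 3 mm 1 mm narrower. Starts likewise in the tray's highest pocket.
- cart_c: White upright plastic parts cartridge, a block 22 (x) x 36 (y) x 60 (z) mm, about 70 g; origin at the centre of its underside, z towards its grey cap. The top 5 mm (cap) is 2 mm narrower each side, the bottom 3 mm 1 mm narrower. Already clamped in the rack's middle station; to stay there.
- rack: Fixed aluminium rack, base 64 (x) x 194 (y) x 10 (z) mm, three stations 58 mm apart along its y; origin on the table under the middle one. A station clamps a cartridge (22 mm side along rack y, 36 mm side along x) between a low end wall on its -y side (22 mm above the floor, 34 mm wide) and a sprung jaw on its +y side (28 mm wide, top 46 mm above the floor); side rails 42 mm apart, 8 mm high.
- station0 (a point): Where the centre of a cartridge's underside belongs in the rack's -y end station (empty at the start): on the floor, 10 mm above the table; the end wall's face lies 11 mm to its -y (rack axes, which are the point's too).
- jaw0 (a joint): Sprung jaw of that station: 0 = at rest, its face 10 mm from the end wall (a cartridge needs 22 mm; a cartridge held above the low wall can push the jaw back with its side); grows as the jaw is pushed along the rack's +y, 0.012 with a cartridge clamped, stop at 0.020. Spring force about 1.8 N at rest, 4 N at 0.012, 5.4 N at the stop, damped 30 N s/m.
- station1 (a point): Where the centre of a cartridge's underside belongs in the rack's middle station (filled at the start): on the floor, 10 mm above the table; the end wall's face lies 11 mm to its -y (rack axes, which are the point's too).
- jaw1 (a joint): Sprung jaw of that station: 0 = at rest, its face 10 mm from the end wall (a cartridge needs 22 mm; a cartridge held above the low wall can push the jaw back with its side); grows as the jaw is pushed along the rack's +y, 0.012 with a cartridge clamped, stop at 0.020. Spring force about 1.8 N at rest, 4 N at 0.012, 5.4 N at the stop, damped 30 N s/m.
- station2 (a point): Where the centre of a cartridge's underside belongs in the rack's +y end station (empty at the start): on the floor, 10 mm above the table; the end wall's face lies 11 mm to its -y (rack axes, which are the point's too).
- jaw2 (a joint): Sprung jaw of that station: 0 = at rest, its face 10 mm from the end wall (a cartridge needs 22 mm; a cartridge held above the low wall can push the jaw back with its side); grows as the jaw is pushed along the rack's +y, 0.012 with a cartridge clamped, stop at 0.020. Spring force about 1.8 N at rest, 4 N at 0.012, 5.4 N at the stop, damped 30 N s/m.
- pile_low: Empty grey tray like tray, same origin and axes, lies flat on the table, the bottom of the pile. (Behind the middle of the work, out of the way, a fixed open cardboard carton 85 mm high stands with its flaps raised to 150 mm; its near flap reaches from about x 0.56, y -0.14 to x 0.68, y 0.07: carry things past it higher or nearer to the robot.)
- pile_top: Empty grey tray like tray, same origin and axes, nested on pile_low; the emptied tray goes on top of it.
- glue: Bystander, leave alone: small glue bottle, 27 across, 80 high (mm); origin at the centre of its underside.
- tape: Bystander, leave alone: roll of tape lying flat, 96 across, 24 high (mm); origin at the centre of its underside.
- driver: Bystander, leave alone: screwdriver-like pin driver lying down, 112 long (mm); origin at the centre of its underside.
- folded: Bystander, leave alone: folded spectacle frame lying on the table, 69x140x51 (mm); origin at the centre of its underside.

How it is judged:
On the way, in this order (a step that is already met when the one before it is completed fails the run):
1. one cartridge from the tray is clamped upright in a free station of the rack and let go (((horizontal distance between cart_a and station0 below 0.006 m and z of cart_a in the frame of station0 between -0.004 and 0.004 m and angle between cart_a's own z axis and vertical below 0.1 rad and angle between the x axis of cart_a and the y axis of rack, either way round below 0.12 rad and value of joint jaw0 between 0.009 and 0.0145 m and linear speed of cart_a below 0.03 m/s and contact force between cart_a and the fingers below 0.1 N) or (horizontal distance between cart_a and station2 below 0.006 m and z of cart_a in the frame of station2 between -0.004 and 0.004 m and angle between cart_a's own z axis and vertical below 0.1 rad and angle between the x axis of cart_a and the y axis of rack, either way round below 0.12 rad and value of joint jaw2 between 0.009 and 0.0145 m and linear speed of cart_a below 0.03 m/s and contact force between cart_a and the fingers below 0.1 N) or (horizontal distance between cart_b and station0 below 0.006 m and z of cart_b in the frame of station0 between -0.004 and 0.004 m and angle between cart_b's own z axis and vertical below 0.1 rad and angle between the x axis of cart_b and the y axis of rack, either way round below 0.12 rad and value of joint jaw0 between 0.009 and 0.0145 m and linear speed of cart_b below 0.03 m/s and contact force between cart_b and the fingers below 0.1 N) or (horizontal distance between cart_b and station2 below 0.006 m and z of cart_b in the frame of station2 between -0.004 and 0.004 m and angle between cart_b's own z axis and vertical below 0.1 rad and angle between the x axis of cart_b and the y axis of rack, either way round below 0.12 rad and value of joint jaw2 between 0.009 and 0.0145 m and linear speed of cart_b below 0.03 m/s and contact force between cart_b and the fingers below 0.1 N))), for 0.2 s.
2. both are, and the rack is full ((((horizontal distance between cart_a and station0 below 0.006 m and z of cart_a in the frame of station0 between -0.004 and 0.004 m and angle between cart_a's own z axis and vertical below 0.1 rad and angle between the x axis of cart_a and the y axis of rack, either way round below 0.12 rad and value of joint jaw0 between 0.009 and 0.0145 m and linear speed of cart_a below 0.03 m/s and contact force between cart_a and the fingers below 0.1 N) and (horizontal distance between cart_b and station2 below 0.006 m and z of cart_b in the frame of station2 between -0.004 and 0.004 m and angle between cart_b's own z axis and vertical below 0.1 rad and angle between the x axis of cart_b and the y axis of rack, either way round below 0.12 rad and value of joint jaw2 between 0.009 and 0.0145 m and linear speed of cart_b below 0.03 m/s and contact force between cart_b and the fingers below 0.1 N)) or ((horizontal distance between cart_a and station2 below 0.006 m and z of cart_a in the frame of station2 between -0.004 and 0.004 m and angle between cart_a's own z axis and vertical below 0.1 rad and angle between the x axis of cart_a and the y axis of rack, either way round below 0.12 rad and value of joint jaw2 between 0.009 and 0.0145 m and linear speed of cart_a below 0.03 m/s and contact force between cart_a and the fingers below 0.1 N) and (horizontal distance between cart_b and station0 below 0.006 m and z of cart_b in the frame of station0 between -0.004 and 0.004 m and angle between cart_b's own z axis and vertical below 0.1 rad and angle between the x axis of cart_b and the y axis of rack, either way round below 0.12 rad and value of joint jaw0 between 0.009 and 0.0145 m and linear speed of cart_b below 0.03 m/s and contact force between cart_b and the fingers below 0.1 N))) and horizontal distance between cart_c and station1 below 0.006 m and z of cart_c in the frame of station1 between -0.004 and 0.004 m and angle between cart_c's own z axis and vertical below 0.1 rad and angle between the x axis of cart_c and the y axis of rack, either way round below 0.12 rad and value of joint jaw1 between 0.009 and 0.0145 m and linear speed of cart_c below 0.03 m/s and contact force between cart_c and the fingers below 0.1 N), for 0.2 s.
At the end, for the whole second after the job is handed in: All three stations hold a released upright cartridge (within 6 mm of the station point, 4 mm in height, 0.1 rad) with its jaw closed on it (0.009 to 0.0145), the middle one as before; the emptied tray lies nested on the pile (within 6 mm, 23 to 29 mm above the top tray, 0.12 rad), level, at rest (all of step 2 and x of tray in the frame of pile_top between -0.006 and 0.006 m and y of tray in the frame of pile_top between -0.006 and 0.006 m and z of tray in the frame of pile_top between 0.023 and 0.029 m and angle between the x axis of tray and the x axis of pile_top, either way round below 0.12 rad and angle between each of tray, pile_low's own z axis and vertical below 0.07 rad and linear speed of tray below 0.03 m/s and z of pile_top in the frame of pile_low below 0.029 m); the robot touches nothing.
It fails at once if the pile is pushed along by more than 30 mm (distance of pile_low from where it was at the start of the episode above 0.03 m).
It fails at once if the cartridge already in the rack is moved by more than 15 mm (distance of cart_c from where it was at the start of the episode above 0.015 m).
It fails at once if another thing on the table is moved by more than 30 mm (distance of any of glue, tape, driver, folded from where it was at the start of the episode above 0.03 m).
It also fails if it takes over 72 s, if anything falls off the work surface, if the arm or the gripper's body presses on something with over 40 N, if the wrist force passes 120 N, or if a joint passes its speed limit or range.

### The arm

A 7-joint arm with a two-finger parallel gripper is mounted at the origin on a cart in front of the work surface, level with it; the furniture and walls round the work are solid. World frame = base frame: x ahead of the robot, y to its left, z up, the work surface at z = 0. Lengths are in m, angles in rad, forces in N, time in s.
With the tool pointing down it reaches from about 0.4 to 0.9 m from the base axis. Payload 5.5 kg.
Tool frame: the origin (TCP) lies at the very end of the fingers, on their centre line; the grasp point (between the pads) lies 19 mm behind it; z points along the fingers, y is the line along which they close (so a half turn about z gives the same grasp; the last joint's range is limited). The gripper opens to 85 mm and grips with 20 to 120 N. Pads are 22 mm wide; open, the fingers measure 114 mm over their backs; the gripper's body (76 mm by 85 mm) begins 54 mm behind the grasp point. The pads swing forward as they close: fully open they stand 13 mm farther back than shut.
Start: joints at [1.495, 0.501, -0.427, 1.55, 0.221, 1.138, -0.21], TCP at [0.216, -0.613, 0.231] pointing down, gripper open.
Joint ranges: [-2.88, 2.88], [-0.31, 2.03], [-1.54, 1.56], [0.2, 2.42], [-1.41, 4.55], [0.19, 2.02], [-2.57, 2.57]. Speed limits (rad/s): [2.57, 2.57, 3.14, 3.14, 3.14, 3.14, 3.14].

### API

Orientations are given as a 3x3 rotation matrix whose columns are the frame's x, y, z axes.
In Python, from cell import manip gives the robot as it stands. Calls block until the motion is done:
- manip.goto(position, orientation): joint-space move of the TCP to a pose.
- manip.servo_line(position, rate=0.15, attitude=None): straight line of the TCP; attitude=None keeps the orientation; rate is the mean speed in m/s.
- manip.move_j(angles): joint-space move.
- manip.grip(opening, f_grip=None): finger opening in m; f_grip is the grip in N (None keeps the last); returns when the fingers have stopped.
- manip.dwell(seconds).
- manip.inverse_kinematics(position, orientation): joint angles nearest the present ones, or None.
- manip.read_state(): the state.
- manip.snapshot(name): name is "scene" or "side" or "wrist"; returns the picture (384x512x3 uint8, blue, green, red); there is no depth.
- manip.calibration(name): a dict with "mtx" (3x3 intrinsics, pixels), "dist" ([k1, k2, p1, p2, k3] as OpenCV has them; the pictures are not rectified), "xyz" and "rotation" of the camera in the world; the wrist camera has in their place "hand_eye" (4x4, takes a point from camera to tool coordinates, whose origin is the TCP and whose axes are the flange's). Camera axes: x right, y up, looking along -z (the intrinsics and any distortion apply to the point x, -y, -z); pixel columns grow to the right and rows downward; lengths in m; the calibration is good to about 2 mm. A picture is of the moment at which its call begins: read the wrist's pose just before it. calibration takes no time and is no camera call.
A pose or a line that the arm cannot do raises manip.IKError and nothing moves.
- manip.finish_job(): hands the job in; it is judged then, once.
The state is a dict: "clock": time; "joint_positions": joint angles; "qvel": joint speeds; "joint_torque": joint torques, N m; "tcp_pos": TCP position; "orientation": TCP orientation; "contact_force": force on the tool from outside, world axes, zero at the start; "torque": the same for the moment, N m; "finger_gap": finger opening in m; "gripper_force": force on a finger pad.
Only numpy, scipy, OpenCV 4.12 (cv2) and the standard library are available. Lean on these libraries where they do the work, as an engineer would, in place of code of your own. Each camera call takes 0.05 s, during which the arm holds its last target. There are 200 camera calls.

## Working session

There is one attempt and no reset: what is moved stays moved. The work goes in short steps, each a Python script; the robot and the scene stay as the last script left them, time stands still between calls to the robot, and variables do not carry over. Pictures are saved under pics/ and viewed, at most 10 in all, crops included, and the job is handed in when it is done.

```bash
ls; mkdir -p pics
python3 - <<'E'
from cell import manip
import cv2,numpy as np
for n in ("scene","side"):
    im=manip.snapshot(n); cv2.imwrite(f"pics/{n}0.png",im)
    c=manip.calibration(n); print(n,{k:np.round(np.array(v),4).tolist() for k,v in c.items()})
print(manip.calibration("wrist")); print(manip.read_state()["clock"])
E
```

```text
pics
scene {'mtx': [[497.2017, 0.0, 246.9524], [0.0, 497.2017, 195.361], [0.0, 0.0, 1.0]], 'dist': [0.0633, 0.0, 0.0, 0.0, 0.0], 'xyz': [-0.4564, 0.6442, 0.8128], 'rotation': [[-0.5532, 0.4568, -0.6967], [-0.8329, -0.2885, 0.4722], [0.0147, 0.8415, 0.54]]}
side {'mtx': [[427.4934, 0.0, 256.1625], [0.0, 427.4934, 192.9138], [0.0, 0.0, 1.0]], 'dist': [-0.0989, 0.0, 0.0, 0.0, 0.0], 'xyz': [0.4452, 1.0462, 0.5034], 'rotation': [[-0.9971, 0.0152, -0.0742], [-0.0744, -0.3801, 0.922], [-0.0142, 0.9248, 0.3801]]}
{'mtx': array([[296.16135154,   0.        , 254.32741792],
       [  0.        , 296.16135154, 194.25476196],
       [  0.        ,   0.        ,   1.        ]]), 'dist': array([-0.01501616,  0.        ,  0.        ,  0.        ,  0.        ]), 'hand_eye': array([[ 5.01439506e-04,  9.57739382e-01,  2.87636968e-01,
         7.36900756e-02],
       [ 9.99999264e-01, -7.97962775e-04,  9.13655987e-04,
        -6.64085206e-04],
       [ 1.10456791e-03,  2.87636298e-01, -9.57739077e-01,
        -1.42702253e-01],
       [ 0.00000000e+00,  0.00000000e+00,  0.00000000e+00,
         1.00000000e+00]])}
0.1
```

View pics/scene0.png

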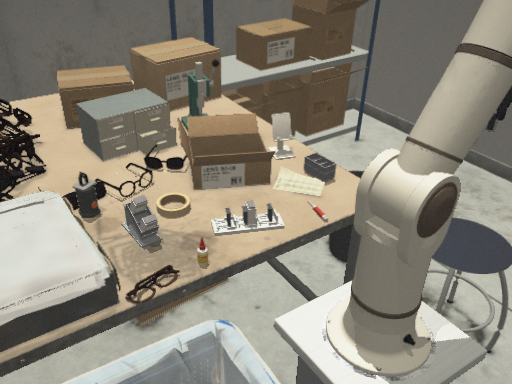

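View pics/side0.png

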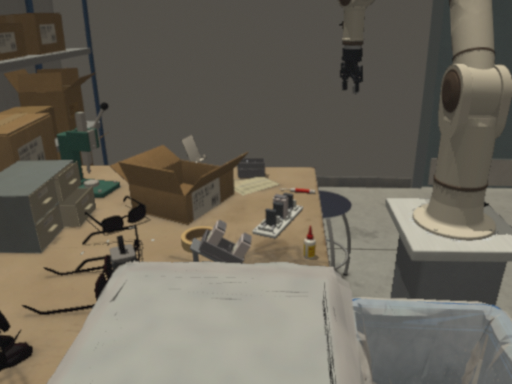

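The scene view shows the rack around (248,220), the stand with the tray around (142,220), the pile around (320,166), the glue at (203,252), the tape at (173,205) and the carton at (228,150). The side view shows the tray at (222,245) with both cartridges, and the rack at (278,220). Next I'll get rough positions and take wrist views.

```bash
cat > h.py <<'E'
import numpy as np, cv2
from cell import manip
F=np.diag([1.,-1,-1])
def cam(name,st=None):
    c=manip.calibration(name)
    if name=="wrist":
        st=st or manip.read_state()
        T=np.eye(4);T[:3,:3]=st["orientation"];T[:3,3]=st["tcp_pos"]
        T=T@c["hand_eye"]; R,p=T[:3,:3],T[:3,3]
    else: R,p=np.array(c["rotation"]),np.array(c["xyz"])
    return np.array(c["mtx"]),np.array(c["dist"]),R,p
def ray(C,uv):
    K,d,R,p=C
    n=cv2.undistortPoints(np.array(uv,float).reshape(-1,1,2),K,d).reshape(-1,2)
    return p,(R@F@np.c_[n,np.ones(len(n))].T).T
def plane(C,uv,z):
    p,d=ray(C,uv); return p+d*((z-p[2])/d[:,2])[:,None]
def proj(C,P):
    K,d,R,p=C; Rc=(R@F).T
    return cv2.projectPoints(np.array(P,float).reshape(-1,1,3),cv2.Rodrigues(Rc)[0],-Rc@p,K,d)[0].reshape(-1,2)
def tri(obs):
    A=np.zeros((3,3));b=np.zeros(3)
    for C,uv in obs:
        p,d=ray(C,[uv]);d=d[0]/np.linalg.norm(d);M=np.eye(3)-np.outer(d,d);A+=M;b+=M@p
    return np.linalg.solve(A,b)
def down(yaw): # tool z down, tool x at yaw
    c,s=np.cos(yaw),np.sin(yaw); return np.array([[c,s,0],[s,-c,0],[0,0,-1.]])
E
python3 - <<'E'
from h import *
C=cam("scene")
print(np.round(plane(C,[(248,226),(211,231),(283,228),(142,235),(125,232),(160,240),(320,170),(203,264),(173,205)],0.01),3))
S=cam("side"); print(np.round(plane(S,[(278,222),(222,258),(252,165)],0.02),3))
for n,p in (("rack",(0.5,-0.05,.3)),):
    for yaw in (0,np.pi,1.57,-1.57): print(n,yaw,manip.inverse_kinematics(p,down(yaw)))
s=manip.read_state();print(s["orientation"],s["finger_gap"])
E
```

```text
[[ 0.449  0.025  0.01 ]
 [ 0.483  0.122  0.01 ]
 [ 0.39  -0.05   0.01 ]
 [ 0.566  0.284  0.01 ]
 [ 0.602  0.316  0.01 ]
 [ 0.521  0.253  0.01 ]
 [ 0.58  -0.344  0.01 ]
 [ 0.377  0.206  0.01 ]
 [ 0.65   0.151  0.01 ]]
[[ 0.469  0.066  0.02 ]
 [ 0.586  0.249  0.02 ]
 [ 0.574 -0.385  0.02 ]]
rack 0 [ 0.91825319  0.26196497 -1.01615283  1.81734041  0.23903931  1.19394755
 -1.74247724]
rack 3.141592653589793 [ 1.13761196  0.45295734 -1.39291605  1.8132741   0.46700507  1.27545617
  1.189237  ]
rack 1.57 [ 1.0525954   0.34188825 -1.21731753  1.8146774   0.34105257  1.22375406
 -0.2658499 ]
rack -1.57 [-1.0778345   0.49421293  1.49694297  1.87045885 -0.51761582  1.27310373
 -2.56619563]
[[ 9.43140340e-01  3.32394339e-01 -5.49994748e-04]
 [ 3.32394791e-01 -9.43138833e-01  1.68658527e-03]
 [ 4.18899903e-05 -1.77350199e-03 -9.99998426e-01]] 0.08558432414140338
```

Run:
```python
from h import *
import pickle
out={}
for n,p,y in (("pile",(.56,-.34,.24),0.34),("rack",(.47,.03,.24),0.3),("tray",(.56,.24,.28),0.3)):
    manip.goto(p,down(y)); manip.dwell(.2)
    s=manip.read_state(); im=manip.snapshot("wrist"); out[n]=(s,im); cv2.imwrite(f"pics/w_{n}.png",im)
    print(n,s["clock"],s["tcp_pos"])
pickle.dump(out,open("w.pkl","wb"))
```

```text
pile 1.9167 [ 0.55913969 -0.34148843  0.23990186]
rack 3.5833 [0.47048331 0.0290841  0.23990907]
tray 4.7583 [0.56034815 0.23768163 0.27989683]
```

View pics/w_pile.png

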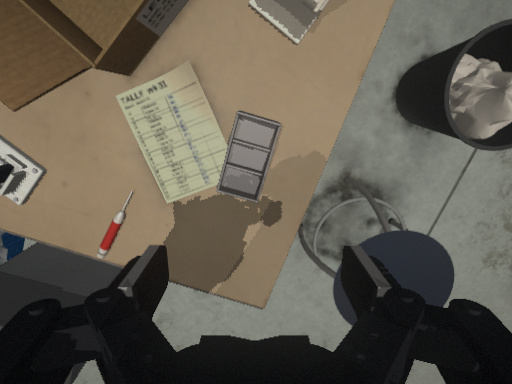

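View pics/w_rack.png

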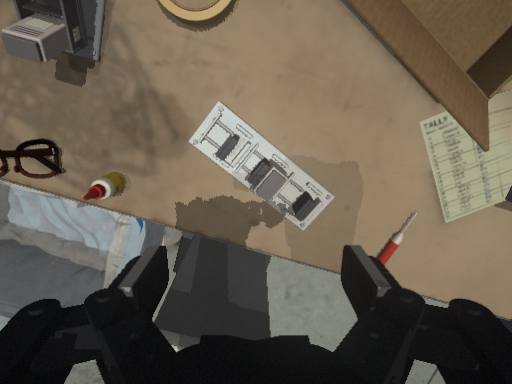

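View pics/w_tray.png

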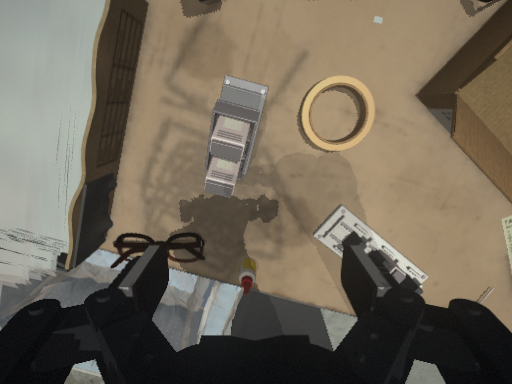

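The pile shows its rim corners near (239,111), (282,122), (262,200) and (218,191). The rack base corners are near (220,101), (335,197), (303,230) and (190,142), with the cartridge at (270,180). The tray has its cartridges at (232,133) and (222,172), with the upper stand edge at (225,76)-(268,84). I'll compute rough poses from these, then take closer views.

Run:
```python
from h import *
import pickle
o=pickle.load(open("w.pkl","rb"))
def rep(n,uv,z):
    P=plane(cam("wrist",o[n][0]),uv,z); print(n,np.round(P,4).tolist(),"c",P.mean(0).round(4),[round(float(np.linalg.norm(P[i]-P[i-1])),4) for i in range(len(P))],[round(float(np.degrees(np.arctan2(*(P[i]-P[i-1])[1::-1]))),1) for i in range(len(P))])
rep("pile",[(239,111),(282,122),(262,200),(218,191)],.057)
rep("rack",[(220,101),(335,197),(303,230),(190,142)],.01)
rep("tray",[(225,76),(268,84)],.07)
rep("tray",[(205,190),(232,195)],.02)
```

```text
pile [[0.6175, -0.3027, 0.057], [0.622, -0.3498, 0.057], [0.5324, -0.3593, 0.057], [0.5258, -0.3081, 0.057]] c [ 0.5744 -0.33    0.057 ] [0.0918, 0.0472, 0.0901, 0.0516] [3.4, -84.5, -173.9, 97.3]
rack [[0.5333, 0.0928, 0.01], [0.4613, -0.0838, 0.01], [0.4045, -0.0595, 0.01], [0.4751, 0.1158, 0.01]] c [0.4685 0.0163 0.01  ] [0.0626, 0.1907, 0.0618, 0.1889] [-21.5, -112.2, 156.8, 68.1]
tray [[0.651, 0.3004, 0.07], [0.657, 0.2521, 0.07]] c [0.654  0.2762 0.07  ] [0.0487, 0.0487] [97.1, -82.9]
tray [[0.5004, 0.293, 0.02], [0.5045, 0.2545, 0.02]] c [0.5025 0.2737 0.02  ] [0.0387, 0.0387] [96.1, -83.9]
```

Run:
```python
from h import *
import pickle
out={}
for n,p,y in (("tray",(.53,.265,.24),0.115),("rack",(.4685-.02*np.cos(.38),.0163+.02*np.sin(.38),.15),-.38),("pile",(.5544,-.33,.14),0.09)):
    if n=="pile": manip.goto((.46,-.2,.25),down(0))
    manip.goto(p,down(y)); manip.dwell(.3)
    s=manip.read_state(); im=manip.snapshot("wrist"); out[n]=(s,im); print(n,s["clock"],s["tcp_pos"])
    sub=im[0:260,90:420]; cv2.imwrite(f"pics/x_{n}.png",cv2.resize(sub,None,fx=2.3,fy=2.3,interpolation=cv2.INTER_CUBIC))
    if n=="rack": manip.goto((.46,-.0,.25),down(0))
pickle.dump(out,open("x.pkl","wb"))
```

```text
tray 5.4583 [0.53105606 0.26442603 0.24063241]
rack 6.8583 [0.45042147 0.0247521  0.15019798]
pile 9.4 [ 0.55478286 -0.32965292  0.14159187]
```

View pics/x_tray.png

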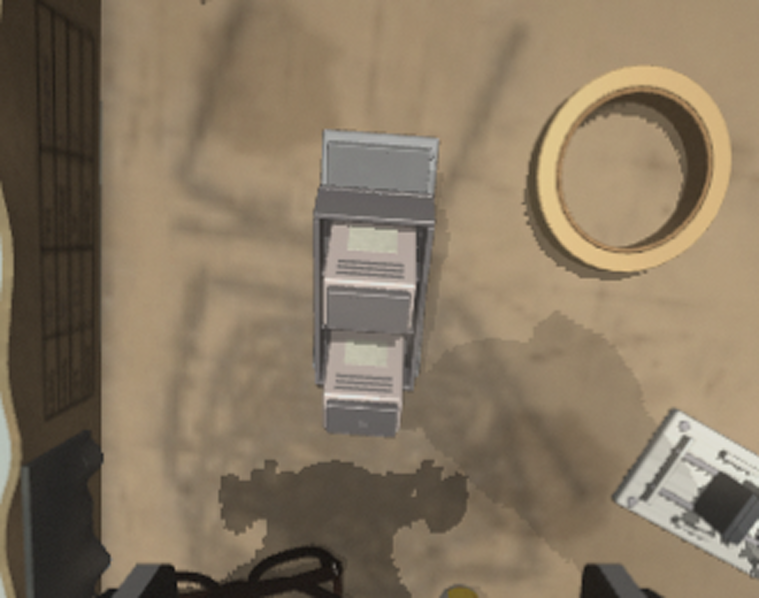

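View pics/x_rack.png

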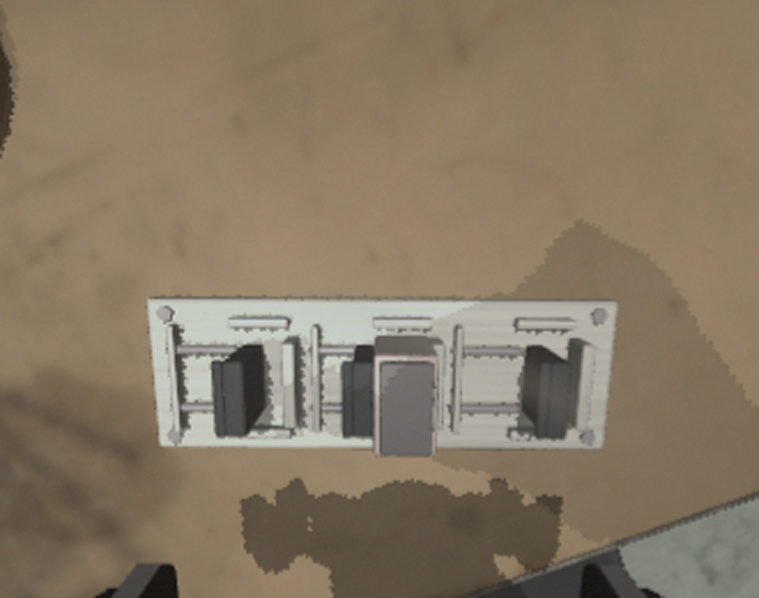

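View pics/x_pile.png

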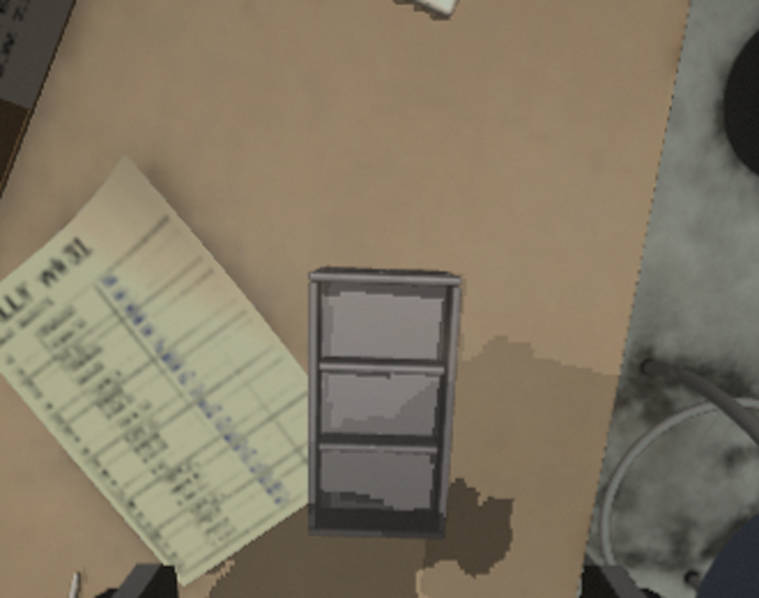

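Close views, in crop pixels (2.3x, offset 90,0):
- **Rack:** base corners (148,298), (617,300), (603,447), (162,447). The jaws lie left of their walls, so rack +y is to the left of the image. The cart_c cap is (381,362)-(435,447).
- **Pile:** rim corners (309,272), (461,276), (443,538), (309,533).
- **Tray:** cart_b cap (328,287)-(413,333), cart_a cap (326,402)-(400,437).

Next are two views of the tray along its tilt axis.

```bash
cat >> h.py <<'E'
def tilt(yaw): # tool z along -cart z in tray on stand at this yaw, tool x up the slope
    Rz=down(0)*0; c,s=np.cos(yaw),np.sin(yaw)
    Rz=np.array([[c,-s,0],[s,c,0],[0,0,1]])
    a=np.pi/6
    Ry=np.array([[np.cos(a),0,-np.sin(a)],[0,1,0],[np.sin(a),0,np.cos(a)]]) # tray frame
    return Rz@Ry
def tool_in(R): return R@np.diag([1.,-1,-1])
E
python3 - <<'E'
from h import *
import pickle
x=pickle.load(open("x.pkl","rb"))
full=lambda uv: np.array(uv,float)/2.3+[90,0]
def rep(n,uv,z):
    P=plane(cam("wrist",x[n][0]),full(uv),z); print(n,np.round(P[:,:2],4).tolist(),"c",P.mean(0).round(4),[round(float(np.linalg.norm(P[i]-P[i-1])),4) for i in range(len(P))],[round(float(np.degrees(np.arctan2(*(P[i]-P[i-1])[1::-1]))),1) for i in range(len(P))])
rep("rack",[(148,298),(617,300),(603,447),(162,447)],.01)
rep("rack",[(381,362),(435,362),(433,447),(380,447)],.07)
rep("pile",[(309,272),(461,276),(443,538),(309,533)],.057)
T=tool_in(tilt(.115)); 
for flip in (1,-1):
  for back in (.1,.0):
    R=T@np.diag([flip,flip,1.]); p=np.array([.50,.268,.11])-R[:,2]*back
    print(flip,back,manip.inverse_kinematics(p,R))
  for yw in (1.19,): 
    print("rack",manip.inverse_kinematics((.47,.016,.05),down(yw if flip==1 else yw-np.pi)))
manip.goto((.46,-.1,.25),down(0))
out=[]
for off in (-.03,.03):
    R=tool_in(tilt(.115)); p=np.array([.52,.268,.12])-R[:,2]*.13+R@[-.01,off,0]
    manip.goto(p,R); manip.dwell(.3); s=manip.read_state(); im=manip.snapshot("wrist"); out.append((s,im))
pickle.dump(out,open("t.pkl","wb"))
cv2.imwrite("pics/t.png",np.hstack([cv2.resize(o[1][60:300,160:360],None,fx=2,fy=2,interpolation=cv2.INTER_CUBIC) for o in out]))
print(s["clock"])
E
```

```text
rack [[0.5337, 0.0939], [0.4624, -0.0837], [0.4041, -0.0608], [0.4746, 0.1173]] c [0.4687 0.0167 0.01  ] [0.0635, 0.1914, 0.0626, 0.1916] [-21.6, -111.9, 158.5, 68.4]
rack [[0.4836, 0.0116], [0.4771, -0.005], [0.4499, 0.0058], [0.4565, 0.0227]] c [0.4668 0.0088 0.07  ] [0.0292, 0.0178, 0.0292, 0.0181] [-22.2, -111.6, 158.4, 68.4]
pile [[0.6168, -0.3007], [0.62, -0.3499], [0.5277, -0.355], [0.5252, -0.3065]] c [ 0.5724 -0.328   0.057 ] [0.0917, 0.0493, 0.0925, 0.0486] [3.6, -86.2, -176.8, 92.9]
1 0.1 [-2.04902576  0.29291782  1.42033325  2.33468538 -0.02929035  0.31308591
 -2.13173544]
1 0.0 [-1.63301413  0.61858392  1.1224321   2.2986258  -1.32162919  0.26677104
 -0.93088628]
rack [ 0.60829526  0.60116291 -0.85250022  2.10892844  0.68870176  0.73431239
 -1.07732346]
-1 0.1 [ 0.37689467  0.27775147 -1.28144731  2.27855312  1.12429317  0.67896019
 -0.03407002]
-1 0.0 [ 0.02879923  0.4733636  -0.86678822  2.25170097  1.48810172  0.63391622
 -0.31512569]
rack [ 0.88460997  0.93927005 -1.30541159  2.10246121  1.09477114  1.06811651
  1.75453154]Traceback (most recent call last):
  File "<stdin>", line 21, in <module>
cell.IKError: the arm cannot take that pose within its joint ranges
```

Run:
```python
from h import *
import pickle
x=pickle.load(open("x.pkl","rb"))
g=cv2.cvtColor(x["rack"][1],cv2.COLOR_BGR2GRAY)
c=int(407/2.3+90); print("col",c,list(enumerate(g[120:215,c].tolist(),120)))
r=int(404/2.3); print("row",r,list(enumerate(g[r,235:300].tolist(),235)))
out=[]
T=tool_in(tilt(.115))@np.diag([-1.,-1,1])
manip.goto((.42,.1,.30),down(-2.6))
for off in (-.025,.025):
    p=np.array([.52,.268,.12])-T[:,2]*.11+T@[0.0,off,0]
    manip.goto(p,T); manip.dwell(.3); s=manip.read_state(); im=manip.snapshot("wrist"); out.append((s,im))
pickle.dump(out,open("t.pkl","wb"))
cv2.imwrite("pics/t.png",np.hstack([cv2.resize(o[1][40:290,160:360],None,fx=2,fy=2,interpolation=cv2.INTER_CUBIC) for o in out]))
print(s["clock"],s["joint_positions"])
```

```text
col 266 [(120, 133), (121, 134), (122, 133), (123, 132), (124, 134), (125, 135), (126, 134), (127, 135), (128, 133), (129, 119), (130, 122), (131, 186), (132, 200), (133, 198), (134, 198), (135, 199), (136, 198), (137, 181), (138, 122), (139, 190), (140, 195), (141, 189), (142, 160), (143, 131), (144, 177), (145, 162), (146, 99), (147, 99), (148, 98), (149, 98), (150, 98), (151, 97), (152, 97), (153, 98), (154, 130), (155, 181), (156, 174), (157, 92), (158, 102), (159, 112), (160, 113), (161, 113), (162, 113), (163, 111), (164, 112), (165, 110), (166, 111), (167, 111), (168, 111), (169, 110), (170, 110), (171, 110), (172, 110), (173, 110), (174, 110), (175, 110), (176, 109), (177, 109), (178, 109), (179, 108), (180, 108), (181, 107), (182, 107), (183, 108), (184, 106), (185, 105), (186, 106), (187, 106), (188, 105), (189, 105), (190, 106), (191, 104), (192, 103), (193, 104), (194, 104), (195, 103), (196, 102), (197, 98), (198, 112), (199, 139), (200, 139), (201, 138), (202, 139), (203, 139), (204, 138), (205, 137), (206, 137), (207, 136), (208, 127), (209, 87), (210, 87), (211, 87), 
[... 201 characters left out ...]
49, 72), (250, 70), (251, 55), (252, 95), (253, 150), (254, 162), (255, 105), (256, 110), (257, 109), (258, 109), (259, 109), (260, 107), (261, 110), (262, 109), (263, 109), (264, 109), (265, 109), (266, 110), (267, 109), (268, 110), (269, 108), (270, 108), (271, 108), (272, 108), (273, 109), (274, 108), (275, 108), (276, 108), (277, 104), (278, 114), (279, 143), (280, 137), (281, 168), (282, 147), (283, 173), (284, 160), (285, 152), (286, 113), (287, 119), (288, 170), (289, 161), (290, 129), (291, 136), (292, 136), (293, 136), (294, 136), (295, 135), (296, 135), (297, 129), (298, 101), (299, 135)]
19.6417 [-1.31620663  0.09208762  0.52486974  2.25277759  0.63922516  0.47698261
  0.35696064]
```

View pics/t.png

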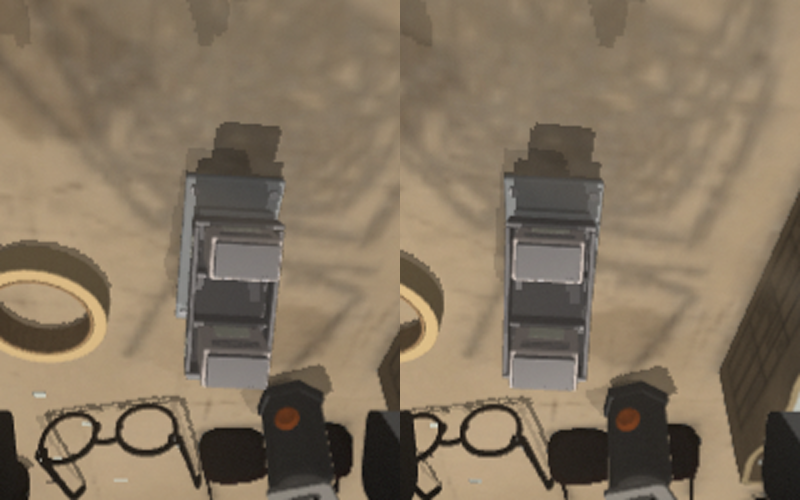

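The left view shows the cart_a cap at crop (213-279, 240-278) and the cart_b cap at (207-265, 354-386). In the right view they are at (114-181, 242-278) and (112-173, 354-387), and the view is upside down. I'll triangulate the cap centres and check the spacing against the 60 mm it must be.

Run:
```python
from h import *
import pickle
x=pickle.load(open("x.pkl","rb")); t=pickle.load(open("t.pkl","rb"))
f2=lambda uv: np.mean(np.array(uv,float),0)/2+[160,40]
f3=lambda uv: np.mean(np.array(uv,float),0)/2.3+[90,0]
C0,C1,Cx=cam("wrist",t[0][0]),cam("wrist",t[1][0]),cam("wrist",x["tray"][0])
a=[(C0,f2([(214,240),(278,241),(279,278),(213,277)])),(C1,f2([(115,242),(181,243),(180,278),(114,277)])),(Cx,f3([(326,404),(400,407),(398,435),(325,433)]))]
b=[(C0,f2([(208,354),(265,354),(265,385),(206,386)])),(C1,f2([(113,354),(173,354),(173,385),(112,387)])),(Cx,f3([(328,289),(413,294),(411,331),(327,328)]))]
for sel in ([0,1],[0,1,2],[0,2],[1,2]):
    A=tri([a[i] for i in sel]);B=tri([b[i] for i in sel]); d=B-A
    print(sel,A.round(4),B.round(4),np.linalg.norm(d).round(4),np.degrees(np.arcsin(d[2]/np.linalg.norm(d))).round(1),np.degrees(np.arctan2(d[1],d[0])).round(1),[np.linalg.norm(proj(o[0],A)-o[1]).round(1) for o in a],[np.linalg.norm(proj(o[0],B)-o[1]).round(1) for o in b])
# rack profile: cap / base edges (sub-pixel by eye from profile)
Cr=cam("wrist",x["rack"][0])
P=lambda u,v,z: plane(Cr,[(u,v)],z)[0]
yr=np.array([np.cos(np.radians(68.3)),np.sin(np.radians(68.3))]);xr=np.array([yr[1],-yr[0]])
for nm,q in dict(base_far=P(266,130.5,.01),shoulder_far=P(266,153.7,.065),cap_far_top=P(266,157.5,.07),cap_near_top=P(266,194.5,.07),near_base=P(200,194.4,.01),cap_l=P(255,175,.07),cap_r=P(278.3,175,.07)).items(): print(nm,"x",(q[:2]-[.4658,.0093])@xr*1000//.1/10,"y",(q[:2]-[.4658,.0093])@yr*1000//.1/10)
g=cv2.cvtColor(x["rack"][1],cv2.COLOR_BGR2GRAY)
print([list(enumerate(g[190:204,c].tolist(),190)) for c in (200,266)])
for yw in (1.19,1.19-np.pi):
    print("rack",manip.inverse_kinematics((.47,.016,.1),down(yw)))
```

```text
[0, 1] [0.5273 0.2734 0.0834] [0.5779 0.2755 0.1133] 0.0589 30.6 2.4 [np.float64(0.2), np.float64(0.2), np.float64(3.4)] [np.float64(0.3), np.float64(0.3), np.float64(3.9)]
[0, 1, 2] [0.5263 0.2722 0.0845] [0.5779 0.2743 0.1134] 0.0592 29.3 2.4 [np.float64(1.0), np.float64(1.2), np.float64(2.1)] [np.float64(1.2), np.float64(1.2), np.float64(2.6)]
[0, 2] [0.5263 0.2715 0.0849] [0.5779 0.2737 0.114 ] 0.0592 29.5 2.4 [np.float64(1.6), np.float64(1.9), np.float64(1.5)] [np.float64(1.7), np.float64(1.9), np.float64(1.9)]
[1, 2] [0.5264 0.2717 0.0841] [0.5781 0.2737 0.1128] 0.0591 29.1 2.3 [np.float64(1.5), np.float64(1.7), np.float64(1.6)] [np.float64(1.9), np.float64(1.7), np.float64(1.9)]
base_far x 30.4 y -3.3
shoulder_far x 17.3 y -1.3
cap_far_top x 15.2 y -1.1
cap_near_top x -14.1 y -1.5
near_base x -32.2 y 61.9
cap_l x 1.6 y 7.2
cap_r x 1.6 y -10.8
[[(190, 163), (191, 200), (192, 201), (193, 193), (194, 160), (195, 133), (196, 135), (197, 134), (198, 133), (199, 133), (200, 133), (201, 132), (202, 132), (203, 132)], [(190, 106), (191, 104), (192, 103), (193, 104), (194, 104), (195, 103), (196, 102), (197, 98), (198, 112), (199, 139), (200, 139), (201, 138), (202, 139), (203, 139)]]
rack [-0.66555978  0.41769446  0.68737793  2.12732568 -0.39901229  0.72417178
 -0.09671809]
rack [ 0.62713586  0.48794878 -0.86398848  2.08701525  0.52329462  0.79431837
  2.20145535]
```

```bash
cat >> h.py <<'E'
YAW=.115
T=tool_in(tilt(YAW))@np.diag([-1.,-1,1]); CZ=-T[:,2]; SX=-T[:,0]
CAP=dict(a=np.array([.5263,.2722,.0845]),b=np.array([.5779,.2743,.1134]))
H=.025
def st(k=""):
    s=manip.read_state(); print(k,"t",round(s["clock"],2),"p",np.round(s["tcp_pos"],4),"gap",round(s["finger_gap"],4),"F",np.round(s["contact_force"],1)); return s
def pick(c):
    g=CAP[c]-CZ*(.060-H)
    manip.grip(.064)
    manip.goto(g+CZ*.06,T); manip.servo_line(g,.12); st("at")
    manip.grip(.03,80); st("closed")
    manip.servo_line(g+CZ*.075,.1); st("up")
E
python3 - <<'E'
from h import *
import pickle
from scipy.optimize import least_squares
x=pickle.load(open("x.pkl","rb")); t=pickle.load(open("t.pkl","rb"))
f2=lambda uv: np.mean(np.array(uv,float),0)/2+[160,40]
f3=lambda uv: np.mean(np.array(uv,float),0)/2.3+[90,0]
S=[t[0][0],t[1][0],x["tray"][0]]
oa=[f2([(214,240),(278,241),(279,278),(213,277)]),f2([(115,242),(181,243),(180,278),(114,277)]),f3([(326,404),(400,407),(398,435),(325,433)])]
ob=[f2([(208,354),(265,354),(265,385),(206,386)]),f2([(113,354),(173,354),(173,385),(112,387)]),f3([(328,289),(413,294),(411,331),(327,328)])]
def res(v):
    r=[]
    for s,u,w in zip(S,oa,ob):
        K,d,R,p=cam("wrist",s); C=(K,d,R,p+np.array(s["orientation"])@[v[6],v[7],0])
        r+=list(proj(C,v[:3])[0]-u)+list(proj(C,v[3:6])[0]-w)
    return np.array(r+[v[6]*300,v[7]*300])
q=least_squares(res,np.r_[CAP["a"],CAP["b"],0,0]).x; print("A",q[:3].round(4),"B",q[3:6].round(4),"bias",q[6:].round(4),res(q).round(1))
pick("b")
im=manip.snapshot("wrist"); cv2.imwrite("pics/g1.png",im)
E
```

```text
A [0.5265 0.2716 0.084 ] B [0.5782 0.2738 0.113 ] bias [ 0.0003 -0.0017] [ 0.1 -0.2 -0.1 -0.3 -0.1  0.1 -0.   0.3  0.1 -0.  -0.1  0.   0.1 -0.5]Traceback (most recent call last):
  File "<stdin>", line 17, in <module>
  File "h.py", line 44, in pick
    manip.goto(g+CZ*.06,T); manip.servo_line(g,.12); st("at")
                            ~~~~~~~~~~~~~~~~^^^^^^^
cell.IKError: the arm cannot follow that straight line within its joint ranges
```

```bash
sed -i 's/^CAP=.*/CAP=dict(a=np.array([.5265,.2716,.0840]),b=np.array([.5782,.2738,.1130]))/' h.py
python3 - <<'E'
from h import *
st(); s=manip.read_state(); print(np.round(s["joint_positions"],2))
for c in "ba":
  g=CAP[c]-CZ*(.060-H)
  for fl in (1,-1):
    for d in (.075,.06,.03,0):
        q=manip.inverse_kinematics(g+CZ*d,T@np.diag([fl,fl,1.])); print(c,fl,d,None if q is None else np.round(q,2))
for yw in (1.19,1.19-np.pi):
  for z in (.15,.04): print("rack",manip.inverse_kinematics((.48,.06,z),down(yw)))
E
```

```text
t 20.63 p [0.5655 0.2719 0.1341] gap 0.0639 F [-0.4  0.9  1. ]
[-1.02  0.39  0.45  2.15  0.45  0.2   0.63]
b 1 0.075 [-1.04  0.35  0.46  2.16  0.45  0.23  0.63]
b 1 0.06 [-1.02  0.38  0.45  2.15  0.45  0.2   0.63]
b 1 0.03 [-0.83  0.43  0.24  2.12  0.83  0.2   0.27]
b 1 0 [-0.62  0.49  0.02  2.09  1.21  0.25 -0.06]
b -1 0.075 [-1.47  0.52  1.02  2.17 -0.79  0.27 -1.35]
b -1 0.06 [-1.32  0.48  0.84  2.16 -0.54  0.2  -1.58]
b -1 0.03 [-1.34  0.6   0.9   2.14 -1.06  0.23 -1.1 ]
b -1 0 [-1.31  0.69  0.89  2.11 -1.33  0.26 -0.86]
a 1 0.075 [-0.93  0.32  0.24  2.26  1.05  0.24 -0.02]
a 1 0.06 [-0.92  0.36  0.25  2.26  1.14  0.22 -0.11]
a 1 0.03 [-0.7   0.43  0.02  2.23  1.45  0.27 -0.38]
a 1 0 [-0.68  0.5   0.01  2.2   1.63  0.26 -0.55]
a -1 0.075 [-1.63  0.6   1.13  2.28 -1.22  0.27 -1.02]
a -1 0.06 [-1.6   0.66  1.12  2.27 -1.38  0.3  -0.88]
a -1 0.03 [-1.7   1.32  1.52  2.25  4.5   0.97 -0.78]
a -1 0 [-1.64  1.18  1.35  2.23  4.48  0.77 -0.7 ]
rack [-0.88718189  0.3831826   0.85203269  2.06674259 -0.38291064  0.85280474
 -0.19437373]
rack [-0.63184654  0.53570231  0.5495779   2.11695789 -0.48273562  0.61182015
 -0.1225769 ]
rack [ 0.16295381  0.30737222 -0.39742356  2.0341066   0.159494    0.82911277
  2.43492816]
rack [ 0.21547389  0.52099778 -0.4741773   2.08899803  0.40230906  0.61928837
  2.22391737]
```

Run:
```python
from h import *
manip.servo_line(CAP["b"]-CZ*.035+CZ*.075,.1)
manip.goto((.45,.25,.30),T); st("lift")
manip.move_j([.3769,.2778,-1.2814,2.2786,1.1243,.679,-.0341]); st("reconf")
g=CAP["b"]-CZ*(.060-H)
for c in "ba":
  g=CAP[c]-CZ*(.060-H)
  for d in (.075,.06,.03,0):
    q=manip.inverse_kinematics(g+CZ*d,T); print(c,d,None if q is None else np.round(q,2))
for z in (.15,.04): print("rack",np.round(manip.inverse_kinematics((.48,.06,z),down(1.19)),2))
```

```text
lift t 21.7 p [0.4499 0.2506 0.2997] gap 0.064 F [-0.2  0.   0.6]
reconf t 23.52 p [0.4503 0.2621 0.1962] gap 0.0641 F [-0.1  0.6  0.1]
b 0.075 [ 0.19  0.53 -1.01  2.12  1.37  0.71 -0.07]
b 0.06 [ 0.15  0.55 -0.96  2.11  1.4   0.69 -0.09]
b 0.03 [ 0.07  0.58 -0.84  2.09  1.46  0.65 -0.14]
b 0 [-0.02  0.61 -0.71  2.07  1.51  0.59 -0.19]
a 0.075 [ 0.1   0.5  -0.95  2.23  1.47  0.68 -0.27]
a 0.06 [ 0.06  0.52 -0.9   2.22  1.51  0.66 -0.3 ]
a 0.03 [-0.03  0.56 -0.77  2.21  1.59  0.62 -0.37]
a 0 [-0.1   0.61 -0.67  2.18  1.68  0.59 -0.44]
rack [ 0.58  0.43 -0.91  2.02  0.43  0.9  -0.95]
rack [ 0.48  0.62 -0.81  2.08  0.69  0.72 -1.16]
```

```bash
cat >> h.py <<'E'
RY=np.radians(68.3); yr=np.array([np.cos(RY),np.sin(RY),0]); xr=np.array([yr[1],-yr[0],0]); RT=down(RY)
S1=np.array([.4650,.0095,.010]); STN={0:S1-.058*yr,1:S1,2:S1+.058*yr}
E
python3 - <<'E'
from h import *
pick("b")
t=STN[2]+[0,0,H]
manip.goto(t-.013*yr+[0,0,.085],RT); st("above")
manip.dwell(.2);s=st();im=manip.snapshot("wrist")
import pickle; pickle.dump((s,im),open("g1.pkl","wb"))
sub=np.hstack([im[60:384,130:390],manip.snapshot("side")[150:270,200:340].repeat(1,0)[:0]] if 0 else [im[60:384,110:400]])
cv2.imwrite("pics/g1.png",cv2.resize(sub,None,fx=1.8,fy=1.8,interpolation=cv2.INTER_CUBIC))
E
```

```text
at t 24.98 p [0.5952 0.2764 0.0837] gap 0.0639 F [0.4 0.2 0.3]
closed t 25.34 p [0.5956 0.2761 0.0843] gap 0.0351 F [-4.6 -3.4  8.9]
up t 26.24 p [0.5584 0.2711 0.1473] gap 0.035 F [-1.  -0.1 -0.4]
above t 27.16 p [0.4817 0.052  0.1197] gap 0.0353 F [-0.3  0.8  0.4]
 t 27.36 p [0.4814 0.0528 0.1199] gap 0.0352 F [ 0.4 -0.1 -0.8]
```

View pics/g1.png

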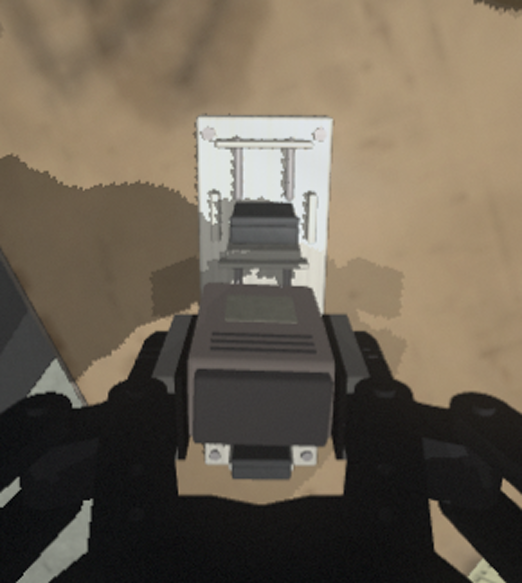

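The picture shows the cartridge square in the fingers (cap at crop 193-331, centre 262). The rack below it is at 198-332, centre 265, which is about 1-2 mm toward rack +x after parallax. I'll shift by 1.2 mm and insert.

```bash
cat >> h.py <<'E'
S1=S1+.0012*xr; STN={0:S1-.058*yr,1:S1,2:S1+.058*yr}
def insert(k):
    t=STN[k]+[0,0,H]
    manip.servo_line(t-.013*yr+[0,0,.085],.1)
    manip.servo_line(t-.013*yr+[0,0,.028],.1); st("low")
    manip.servo_line(t+.0035*yr+[0,0,.028],.05); manip.dwell(.15); st("pushed")
    z=.028
    while z>-.004:
        z-=.004 if z>.005 else .001
        manip.servo_line(t+.0035*yr+[0,0,z],.05); s=manip.read_state()
        if s["contact_force"][2]>6: break
    st(f"floor z={z:.3f}")
    manip.servo_line(np.array(s["tcp_pos"])-.004*yr,.04); st("wall")
def release(k):
    manip.grip(.055); s=st("open")
    manip.servo_line(np.array(s["tcp_pos"])+[0,0,.08],.15); st("clear")
E
python3 - <<'E'
from h import *
insert(2)
im=manip.snapshot("side"); cv2.imwrite("pics/s1.png",cv2.resize(im[160:260,210:330],None,fx=5,fy=5,interpolation=cv2.INTER_CUBIC))
E
```

```text
low t 28.38 p [0.4829 0.0512 0.0631] gap 0.0354 F [-0.3  0.2  0.7]
pushed t 29.01 p [0.489  0.0656 0.0632] gap 0.0352 F [-0.7 -4.7  1. ]
floor z=-0.001 t 31.76 p [0.4889 0.0663 0.0344] gap 0.035 F [-3.3 -4.4  7.2]
wall t 32.01 p [0.488  0.0639 0.0348] gap 0.0351 F [-0.5  0.7  3.7]
```

View pics/s1.png

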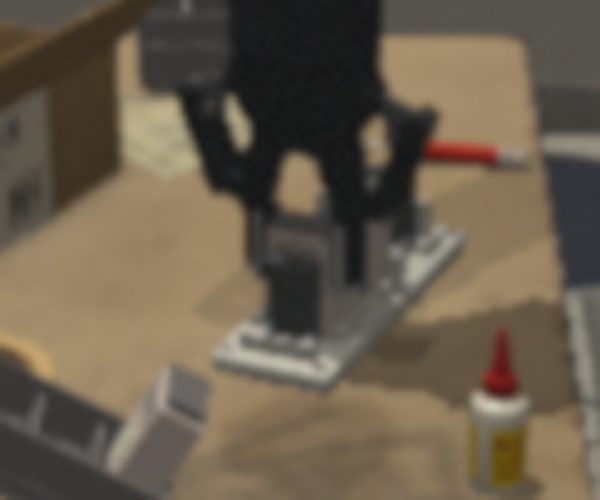

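The side view shows the cartridge standing in the end station between its jaw and the wall, with cart_c behind it and cart_a still in the tray at (165,410). The forces agree: -4.7 N from the jaw while pushing, floor contact at the expected height, and nothing left over at the wall. I'll release it and do cart_a.

```bash
sed -i 's/manip.goto(g+CZ\*.06,T); manip.servo_line(g,.12)/manip.goto(g+CZ*.10,T); manip.servo_line(g,.18)/; s/z-=.004 if z>.005/z-=.0115 if z>.005/' h.py
python3 - <<'E'
from h import *
release(2)
pick("a")
t=STN[0]+[0,0,H]
manip.goto(t-.013*yr+[0,0,.085],RT); st("above")
im=manip.snapshot("wrist"); cv2.imwrite("pics/g2.png",cv2.resize(im[60:384,110:400],None,fx=1.5,fy=1.5))
E
```

```text
open t 32.38 p [0.4875 0.0625 0.0343] gap 0.0552 F [0.5 0.3 0.3]
clear t 33.07 p [0.4872 0.062  0.1139] gap 0.0553 F [-0.2  0.6 -0.1]
at t 34.88 p [0.544  0.2729 0.0537] gap 0.0637 F [-0.2 -0.2  0.1]
closed t 35.25 p [0.544  0.2737 0.0553] gap 0.0348 F [-3.2 -1.7  7. ]
up t 36.15 p [0.5068 0.269  0.1185] gap 0.0348 F [-0.3 -0.  -1.7]
above t 37.4 p [ 0.4399 -0.056   0.1198] gap 0.0354 F [-0.8  0.1 -0.5]
```

View pics/g2.png

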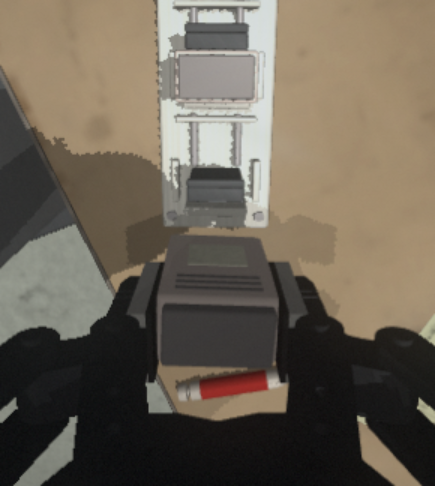

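The picture shows cart_a held squarely, with station 0 in line below it and the driver beyond the rack's end at (230,385). That was my 12th picture, over the limit of 10, so I'll work from numbers only from here. First I'll check where the driver is relative to station 0, then insert.

Run:
```python
from h import *
import pickle
o=pickle.load(open("w.pkl","rb"))
P=plane(cam("wrist",o["pile"][0]),[(99,254),(131,193)],.008); print([((p-STN[0])@xr,(p-STN[0])@yr) for p in P])
insert(0)
```

```text
[(np.float64(-0.02356014000337478), np.float64(-0.1507690764491877)), (np.float64(0.08121824110643391), np.float64(-0.13422575022342692))]
low t 38.42 p [ 0.4402 -0.0567  0.0632] gap 0.0353 F [ 0.3  0.7 -0.9]
pushed t 39.05 p [ 0.4461 -0.0422  0.0632] gap 0.0353 F [-0.8 -4.2  1.9]
floor z=-0.006 t 40.2 p [ 0.447  -0.0414  0.0319] gap 0.0348 F [-14.7  -4.   50.9]
wall t 40.48 p [ 0.4463 -0.0452  0.0322] gap 0.0351 F [-0.7 -4.2  0.8]
```

Run:
```python
from h import *
import pickle
s=manip.read_state(); manip.servo_line(np.array(s["tcp_pos"])-.002*yr,.04); st("wall2")
release(0)
manip.goto(STN[1]-.03*yr+[0,0,.16],RT); manip.dwell(.2)
s=st(); im=manip.snapshot("wrist"); pickle.dump((s,im),open("r.pkl","wb"))
C=cam("wrist",s)
# rectify plane z=.07 in rack axes: 2 px/mm, u=rack x(-40..40), v=rack y (+90..-90)
uv=np.array([proj(C,S1+[0,0,.06]+a*xr+b*yr)[0] for a,b in ((-.04,.09),(.04,.09),(.04,-.09),(-.04,-.09))],np.float32)
M=cv2.getPerspectiveTransform(uv,np.array([(0,0),(160,0),(160,360),(0,360)],np.float32))
w=cv2.warpPerspective(im,M,(160,360)); cv2.imwrite("pics/rect.png",w)
g=cv2.cvtColor(w,cv2.COLOR_BGR2GRAY)
col=g[:,70:90].mean(1).astype(int); print([(90-i/2,int(col[i])) for i in range(0,360,3)])
for k in (0,1,2): print(k,g[180-(k-1)*116-8:180-(k-1)*116+8].mean(0).astype(int).tolist()[20:140:2])
```

```text
wall2 t 40.73 p [ 0.4462 -0.0457  0.0321] gap 0.0349 F [0.1 1.8 2.5]
open t 41.06 p [ 0.4456 -0.047   0.0321] gap 0.0551 F [ 0.2  0.3 -0.1]
clear t 41.74 p [ 0.4452 -0.0474  0.1117] gap 0.055 F [-0.3 -0.1  0.2]
 t 42.31 p [ 0.4536 -0.0194  0.1685] gap 0.0547 F [-0.2  0.3  0.6]
[(90.0, 209), (88.5, 210), (87.0, 210), (85.5, 200), (84.0, 129), (82.5, 129), (81.0, 206), (79.5, 182), (78.0, 88), (76.5, 89), (75.0, 81), (73.5, 93), (72.0, 95), (70.5, 94), (69.0, 169), (67.5, 122), (66.0, 151), (64.5, 151), (63.0, 151), (61.5, 151), (60.0, 152), (58.5, 152), (57.0, 151), (55.5, 151), (54.0, 151), (52.5, 151), (51.0, 150), (49.5, 141), (48.0, 133), (46.5, 110), (45.0, 190), (43.5, 169), (42.0, 162), (40.5, 203), (39.0, 207), (37.5, 212), (36.0, 142), (34.5, 211), (33.0, 215), (31.5, 215), (30.0, 215), (28.5, 215), (27.0, 213), (25.5, 183), (24.0, 99), (22.5, 102), (21.0, 93), (19.5, 107), (18.0, 106), (16.5, 103), (15.0, 98), (13.5, 104), (12.0, 154), (10.5, 154), (9.0, 131), (7.5, 146), (6.0, 145), (4.5, 144), (3.0, 143), (1.5, 142), (0.0, 141), (-1.5, 140), (-3.0, 139), (-4.5, 138), (-6.0
[... 959 characters left out ...]
 109, 109, 111, 111, 111, 111, 118, 152, 137, 156, 160, 170, 169, 132, 121, 125, 125, 124, 124]
1 [149, 148, 140, 116, 149, 160, 156, 161, 153, 148, 150, 143, 135, 117, 139, 139, 139, 139, 139, 140, 140, 140, 140, 140, 140, 141, 141, 141, 141, 141, 141, 142, 142, 141, 142, 142, 142, 142, 142, 142, 142, 143, 143, 143, 142, 174, 186, 200, 208, 199, 206, 212, 211, 203, 164, 145, 149, 148, 148, 148]
2 [141, 140, 137, 109, 147, 175, 142, 137, 133, 120, 132, 124, 89, 145, 125, 140, 147, 148, 148, 148, 148, 148, 149, 149, 150, 150, 150, 150, 151, 151, 152, 152, 152, 152, 153, 152, 153, 153, 153, 153, 153, 154, 154, 154, 154, 149, 155, 189, 199, 204, 201, 214, 214, 211, 184, 136, 148, 148, 148, 148]
```

All three caps read at rack y = +58, 0 and -59 mm and share the same cap plane, so the rack is full. Next I'll measure the empty tray from a view along its normal, and check IK at the pile.

```bash
cat >> h.py <<'E'
MID=(CAP["a"]+CAP["b"])/2; RIM=MID-CZ*.038+SX*.0025; SY=np.cross(CZ,SX)
E
python3 - <<'E'
from h import *
import pickle
manip.goto(RIM+CZ*.13+SX*-.0,T); manip.dwell(.2)
s=st(); im=manip.snapshot("wrist"); pickle.dump((s,im),open("e.pkl","wb"))
K,d,R,p=cam("wrist",s); C=(K,d,R,p+np.array(s["orientation"])@[.0003,-.0017,0])
c=((-.07,.045),(.07,.045),(.07,-.045),(-.07,-.045)) # v: tray y down, u: tray x, 3px/mm
uv=np.array([proj(C,RIM+a*SX+b*SY)[0] for a,b in c],np.float32); print(uv.round(0).tolist())
M=cv2.getPerspectiveTransform(uv,np.array([(0,0),(420,0),(420,270),(0,270)],np.float32))
w=cv2.warpPerspective(im,M,(420,270)); cv2.imwrite("pics/erect.png",w)
g=cv2.cvtColor(w,cv2.COLOR_BGR2GRAY); sat=cv2.cvtColor(w,cv2.COLOR_BGR2HSV)[...,1]
for nm,i in (("x-25",135),("x0",210),("x25",285)): 
    print(nm,"sat",[int(v) for v in sat[0:270:3,i-5:i+5].mean(1)],"\n g",[int(v) for v in g[0:270:3,i-5:i+5].mean(1)])
print("row g",[int(v) for v in g[120:150,0:420:3].mean(0)],"\n sat",[int(v) for v in sat[120:150,0:420:3].mean(0)])
t=np.array([.5725,-.3268,.1])
for yw in (np.radians(3.4)+np.pi,np.radians(3.4)-0): 
    for z in (.2,.06): print(manip.inverse_kinematics((t[0],t[1],z),down(yw)))
E
```

```text
t 43.67 p [0.5097 0.2659 0.1793] gap 0.055 F [-0.2 -0.6 -0.2]
[[308.0, 109.0], [301.0, 251.0], [213.0, 252.0], [206.0, 109.0]]
x-25 sat [71, 70, 70, 69, 69, 70, 70, 70, 70, 70, 70, 70, 71, 71, 72, 72, 73, 73, 72, 71, 46, 21, 17, 26, 29, 27, 18, 20, 19, 18, 18, 18, 18, 18, 17, 17, 18, 17, 18, 16, 16, 17, 17, 15, 15, 16, 14, 18, 18, 18, 17, 17, 14, 15, 13, 14, 15, 15, 15, 16, 17, 17, 17, 17, 17, 17, 17, 18, 15, 15, 13, 9, 33, 65, 72, 71, 73, 72, 71, 72, 73, 74, 74, 75, 76, 76, 76, 76, 74, 74] 
 g [157, 156, 155, 154, 153, 153, 152, 152, 152, 152, 152, 151, 150, 149, 149, 150, 149, 149, 148, 146, 129, 125, 121, 77, 64, 72, 96, 81, 76, 76, 76, 77, 76, 75, 75, 76, 74, 74, 74, 74, 75, 74, 74, 74, 74, 74, 74, 74, 73, 73, 74, 74, 75, 75, 75, 75, 74, 74, 74, 74, 75, 75, 75, 75, 76, 76, 72, 83, 116, 123, 126, 130, 107, 113, 118, 121, 125, 128, 134, 144, 152, 160, 162, 161, 160, 160, 160, 160, 160, 160]
x0 sat [75, 75, 76, 76, 77, 77, 77, 78, 76, 77, 77, 78, 77, 77, 76, 76, 76, 76, 77, 76, 77, 68, 35, 17, 17, 20, 23, 22, 17, 17, 16, 15, 15, 17, 16, 16, 16, 17, 17, 17, 17, 16, 18, 17, 16, 15, 16
[... 2182 characters left out ...]
, 18, 20, 18, 13, 14, 14, 14, 13, 13, 12, 13, 14, 13, 13, 14, 14, 15, 15, 15, 16, 16, 17, 17, 17, 18, 17, 17, 19, 23, 23, 21, 18, 14, 13, 13, 15, 16, 16, 17, 17, 17, 18, 17, 17, 17, 17, 18, 17, 17, 17, 16, 16, 18, 18, 17, 19, 22, 26, 27, 27, 27, 26, 27, 24, 18, 15, 14, 28, 56, 75, 76, 76, 76, 75, 75, 75, 76, 76, 76, 77, 78, 77, 76, 75, 74, 73, 72, 72]
[ 1.1265681   0.72969409 -1.0070289   1.54248217  0.64104212  1.22920012
  1.64440211]
[ 1.15031234  0.97077798 -1.05935522  1.62578588  0.92568307  1.1214613
  1.46853019]
[ 0.62491282  0.52003442 -0.2064462   1.56119289  0.11622556  1.07241748
 -1.12207355]
[ 0.62461604  0.68450108 -0.20658515  1.64523682  0.17664245  0.83017468
 -1.16766637]
```

The tray's rim lines show it turned -3.3° from my assumed yaw, so its yaw is about 3.3°. That agrees with the line through the two caps (2.4°). Its centre is about 1.9 mm toward -y. I'll grasp it with that yaw and measure the pile rim the same way.

```bash
cat >> h.py <<'E'
T2=tool_in(tilt(.058))@np.diag([-1.,-1,1])
G=RIM-.0019*SY-CZ*.022
E
python3 - <<'E'
from h import *
import pickle
x=pickle.load(open("x.pkl","rb"))["pile"]; s,im=x
K,d,R,p=cam("wrist",s); C=(K,d,R,p+np.array(s["orientation"])@[.0003,-.0015,0])
a=np.radians(3.4); px=np.array([np.cos(a),np.sin(a),0]);py=np.array([-px[1],px[0],0]); P0=np.array([.5723,-.3265,.057])
uv=np.array([proj(C,P0+i*px+j*py)[0] for i,j in ((-.07,.045),(.07,.045),(.07,-.045),(-.07,-.045))],np.float32)
w=cv2.warpPerspective(im,cv2.getPerspectiveTransform(uv,np.array([(0,0),(420,0),(420,270),(0,270)],np.float32)),(420,270))
g=cv2.cvtColor(w,cv2.COLOR_BGR2GRAY)
for i in (120,165,210,255,300): print((i-210)/3,"y+",[int(v) for v in g[50:90:3,i-4:i+4].mean(1)],"y-",[int(v) for v in g[185:222:3,i-4:i+4].mean(1)])
for j in (95,135,175): print((135-j)/3,"x-",[int(v) for v in g[j-4:j+4,50:95:3].mean(0)],"x+",[int(v) for v in g[j-4:j+4,325:370:3].mean(0)])
manip.grip(.078)
manip.goto(G+CZ*.06,T2); manip.servo_line(G,.12); st("at")
manip.grip(.045,60); st("closed")
manip.servo_line(G+CZ*.08,.12); s=st("up"); print(np.round(s["joint_positions"],2))
E
```

```text
-30.0 y+ [168, 167, 165, 164, 165, 139, 93, 93, 60, 49, 56, 63, 65, 67] y- [100, 99, 99, 95, 59, 48, 42, 59, 90, 94, 72, 64, 65]
-15.0 y+ [151, 146, 143, 149, 162, 137, 94, 98, 64, 56, 83, 96, 98, 100] y- [99, 97, 92, 73, 61, 54, 43, 58, 92, 98, 102, 117, 116]
0.0 y+ [169, 169, 168, 167, 167, 141, 110, 116, 78, 60, 95, 107, 107, 114] y- [107, 106, 108, 103, 62, 51, 44, 55, 95, 98, 102, 116, 117]
15.0 y+ [169, 169, 163, 147, 132, 118, 111, 119, 82, 76, 103, 106, 105, 104] y- [110, 110, 111, 111, 113, 105, 78, 67, 111, 113, 103, 117, 118]
30.0 y+ [126, 126, 126, 127, 128, 117, 112, 122, 81, 57, 97, 113, 114, 116] y- [130, 129, 130, 125, 82, 73, 59, 69, 112, 116, 101, 126, 135]
13.333333333333334 x- [83, 83, 84, 84, 83, 83, 81, 74, 72, 65, 49, 44, 44, 44, 44] x+ [133, 104, 92, 85, 84, 83, 110, 125, 77, 66, 109, 133, 133, 132, 133]
0.0 x- [83, 83, 83, 83, 83, 84, 83, 71, 70, 63, 47, 41, 41, 42, 41] x+ [132, 133, 93, 80, 80, 74, 109, 134, 83, 67, 125, 133, 133, 134, 134]
-13.333333333333334 x- [82, 83, 83, 83, 84, 84, 80, 65, 57, 53, 44, 42, 41, 41, 41] x+ [132, 113, 83, 78, 77, 82, 112, 130, 80, 57, 106, 135, 135, 136, 136]
at t 45.19 p [0.5845 0.275  0.0491] gap 0.0778 F [ 0.1 -0.1  0.2]
closed t 45.57 p [0.5845 0.275  0.0491] gap 0.0488 F [-3.8 -2.   7. ]
up t 46.38 p [0.5449 0.2694 0.1168] gap 0.0486 F [ 0.7  0.5 -1.4]
[ 0.1   0.56 -0.93  2.15  1.46  0.73 -0.24]
```

Pile rim measured at centre (.5725,-.328), yaw 3.4°. The tray is gripped (gap 48.8 mm). I'll carry it round the near side of the carton to the pile.

```bash
cat >> h.py <<'E'
PY=np.radians(3.4); PT=down(PY+np.pi); PC=np.array([.5725,-.328,0])
E
python3 - <<'E'
from h import *
import pickle
manip.goto((.44,.10,.21),down(np.pi+.0)); manip.goto((.43,-.12,.21),PT); manip.goto((.48,-.26,.21),PT)
manip.goto(PC+[0,0,.12],PT); manip.servo_line(PC+[0,0,.075],.12); manip.dwell(.2); s=st("above")
im=manip.snapshot("wrist"); pickle.dump((s,im),open("h.pkl","wb"))
im2=manip.snapshot("side"); pickle.dump(im2,open("hs.pkl","wb"))
z=.075
while z>.045:
    z-=.0015; manip.servo_line(PC+[0,0,z],.03); s=manip.read_state(); f=s["contact_force"]
    print(round(z,4),np.round(f,1),round(s["tcp_pos"][2],4))
    if f[2]>6: break
print(s["clock"],s["tcp_pos"])
E
```

```text
above t 50.34 p [ 0.5731 -0.3282  0.076 ] gap 0.0487 F [ 0.3  0.4 -1.7]
0.0735 [-0.2  0.3 -1.5] 0.0734
0.072 [ 0.1 -0.8 -1.1] 0.0718
0.0705 [-0.4 -0.1 -0.4] 0.0703
0.069 [-0.  -0.1 -1.4] 0.0689
0.0675 [ 0.7  0.3 -0.6] 0.0674
0.066 [-0.5  0.8 -1. ] 0.0659
0.0645 [ 0.2  0.8 -1.1] 0.0644
0.063 [ 0.7  0.2 -0.8] 0.0629
0.0615 [-0.6  0.3 -0.8] 0.0614
0.06 [-1.5 -0.1  3.7] 0.0606
0.0585 [-4.5  2.  13.6] 0.0605
53.1917 [ 0.57287198 -0.3279228   0.06047145]
```

Contact came at TCP z .0605, and nested should be about .061. To be sure it isn't sitting on the rim, I'll measure from the held view how far the tray's rim is above the TCP.

Run:
```python
from h import *
import pickle
s,im=pickle.load(open("h.pkl","rb")); C=cam("wrist",s); R=np.array(s["orientation"]);p=np.array(s["tcp_pos"])
o=p+R@[0,0,-.022]
c=[(.06,-.04),(.06,.04),(-.02,.04),(-.02,-.04)] # tool x,y ; u=tool y*5px/mm, v = x from +60 down
uv=np.array([proj(C,o+R@[a,b,0])[0] for a,b in c],np.float32); print(uv.round().tolist())
w=cv2.warpPerspective(im,cv2.getPerspectiveTransform(uv,np.array([(0,0),(400,0),(400,400),(0,400)],np.float32)),(400,400))
g=cv2.cvtColor(w,cv2.COLOR_BGR2GRAY)
for X in (40,35,30,25): 
    v=(60-X)*5; r=g[v-3:v+3].mean(0); print(X,"L",[(u//5-40,int(r[u])) for u in range(40,110,5)],"R",[(u//5-40,int(r[u])) for u in range(290,370,5)])
for Y in (-12,0,12):
    u=(40+Y)*5; r=g[:,u-3:u+3].mean(1); print("Y",Y,[(60-v/5,int(r[v])) for v in range(20,300,5)])
```

```text
[[153.0, 140.0], [351.0, 140.0], [335.0, 307.0], [170.0, 307.0]]
40 L [(-32, 143), (-31, 142), (-30, 142), (-29, 141), (-28, 141), (-27, 140), (-26, 141), (-25, 142), (-24, 138), (-23, 64), (-22, 65), (-21, 56), (-20, 48), (-19, 47)] R [(18, 73), (19, 68), (20, 69), (21, 54), (22, 56), (23, 57), (24, 79), (25, 87), (26, 105), (27, 190), (28, 188), (29, 192), (30, 198), (31, 203), (32, 204), (33, 204)]
35 L [(-32, 141), (-31, 141), (-30, 141), (-29, 141), (-28, 142), (-27, 142), (-26, 143), (-25, 142), (-24, 126), (-23, 63), (-22, 65), (-21, 55), (-20, 48), (-19, 47)] R [(18, 67), (19, 69), (20, 67), (21, 53), (22, 55), (23, 55), (24, 79), (25, 86), (26, 118), (27, 204), (28, 204), (29, 204), (30, 202), (31, 196), (32, 199), (33, 198)]
30 L [(-32, 142), (-31, 142), (-30, 141), (-29, 141), (-28, 141), (-27, 141), (-26, 142), (-25, 143), (-24, 137), (-23, 64), (-22, 64), (-21, 54), (-20, 48), (-19, 47)] R [(18, 67), (19, 66), (20, 57), (21, 52), (22, 54), (23, 56), (24, 79), (25, 86), (26, 118), (27, 190), (28, 197), (29, 202), (30, 203), (31, 197), (32, 184), (33, 182)]
25 L [(-32, 141
[... 1647 characters left out ...]
 111), (2.0, 62), (1.0, 62)]
Y 12 [(56.0, 68), (55.0, 67), (54.0, 72), (53.0, 76), (52.0, 65), (51.0, 70), (50.0, 61), (49.0, 54), (48.0, 54), (47.0, 52), (46.0, 53), (45.0, 79), (44.0, 87), (43.0, 77), (42.0, 86), (41.0, 86), (40.0, 86), (39.0, 86), (38.0, 86), (37.0, 85), (36.0, 85), (35.0, 86), (34.0, 84), (33.0, 85), (32.0, 85), (31.0, 85), (30.0, 85), (29.0, 72), (28.0, 69), (27.0, 63), (26.0, 64), (25.0, 63), (24.0, 63), (23.0, 51), (22.0, 51), (21.0, 50), (20.0, 50), (19.0, 50), (18.0, 52), (17.0, 63), (16.0, 64), (15.0, 60), (14.0, 63), (13.0, 63), (12.0, 63), (11.0, 62), (10.0, 63), (9.0, 63), (8.0, 63), (7.0, 62), (6.0, 93), (5.0, 125), (4.0, 124), (3.0, 124), (2.0, 66), (1.0, 62)]
```

The held rim measures 50.2 mm wide at the assumed depth, so the TCP is at tray z ≈ 9 mm. The contact height then puts the tray origin at z ≈ .0515, against .052 when nested. I'll release, back off, and check the final rim.

Run:
```python
from h import *
import pickle
manip.servo_line(PC+[0,0,.0602],.05); st("unload")
manip.grip(.075); st("open")
manip.servo_line(PC+[0,0,.19],.15); manip.dwell(.3); s=st("up"); im=manip.snapshot("wrist")
K,d,R,p=cam("wrist",s); C=(K,d,R,p+np.array(s["orientation"])@[.0003,-.001,0])
px=np.array([np.cos(PY),np.sin(PY),0]);py=np.array([-px[1],px[0],0]); P0=PC+[0,0,.083]
uv=np.array([proj(C,P0+i*px+j*py)[0] for i,j in ((-.07,.045),(.07,.045),(.07,-.045),(-.07,-.045))],np.float32)
w=cv2.warpPerspective(im,cv2.getPerspectiveTransform(uv,np.array([(0,0),(420,0),(420,270),(0,270)],np.float32)),(420,270))
g=cv2.cvtColor(w,cv2.COLOR_BGR2GRAY)
for i in (105,165,255,315): print((i-210)/3,"y+",[(45-v/3,int(g[v,i-4:i+4].mean())) for v in range(48,84,3)],"y-",[(45-v/3,int(g[v,i-4:i+4].mean())) for v in range(189,225,3)])
for j in (95,135,175): print((135-j)/3,"x-",[(u/3-70,int(g[j-4:j+4,u].mean())) for u in range(54,90,3)],"x+",[(u/3-70,int(g[j-4:j+4,u].mean())) for u in range(330,366,3)])
```

```text
unload t 53.44 p [ 0.5728 -0.3281  0.0605] gap 0.0486 F [-1.3 -0.   5.3]
open t 53.82 p [ 0.5723 -0.3279  0.0598] gap 0.075 F [-0.4  1.5  0.5]
up t 55.13 p [ 0.5722 -0.3278  0.1893] gap 0.0751 F [ 0.  -0.4  0.1]
-35.0 y+ [(29.0, 168), (28.0, 172), (27.0, 174), (26.0, 174), (25.0, 144), (24.0, 96), (23.0, 84), (22.0, 70), (21.0, 68), (20.0, 73), (19.0, 75), (18.0, 82)] y- [(-18.0, 74), (-19.0, 69), (-20.0, 54), (-21.0, 44), (-22.0, 50), (-23.0, 59), (-24.0, 65), (-25.0, 104), (-26.0, 124), (-27.0, 125), (-28.0, 125), (-29.0, 124)]
-15.0 y+ [(29.0, 179), (28.0, 179), (27.0, 178), (26.0, 177), (25.0, 158), (24.0, 118), (23.0, 111), (22.0, 76), (21.0, 78), (20.0, 96), (19.0, 98), (18.0, 100)] y- [(-18.0, 110), (-19.0, 104), (-20.0, 100), (-21.0, 80), (-22.0, 73), (-23.0, 103), (-24.0, 108), (-25.0, 104), (-26.0, 123), (-27.0, 126), (-28.0, 125), (-29.0, 125)]
15.0 y+ [(29.0, 142), (28.0, 142), (27.0, 143), (26.0, 143), (25.0, 130), (24.0, 118), (23.0, 125), (22.0, 97), (21.0, 70), (20.0, 102), (19.0, 122), (18.0, 123)] y- [(-18.0, 121), (-19.0, 88), (-20.0, 76), (-21.0, 63), (-22.0, 54),
[... 712 characters left out ...]
, 141), (49.0, 143), (50.0, 144), (51.0, 144)]
0.0 x- [(-52.0, 58), (-51.0, 60), (-50.0, 62), (-49.0, 75), (-48.0, 67), (-47.0, 59), (-46.0, 62), (-45.0, 76), (-44.0, 80), (-43.0, 76), (-42.0, 82), (-41.0, 82)] x+ [(40.0, 51), (41.0, 51), (42.0, 51), (43.0, 50), (44.0, 67), (45.0, 111), (46.0, 136), (47.0, 126), (48.0, 139), (49.0, 142), (50.0, 143), (51.0, 143)]
-13.333333333333334 x- [(-52.0, 56), (-51.0, 60), (-50.0, 57), (-49.0, 65), (-48.0, 59), (-47.0, 52), (-46.0, 60), (-45.0, 77), (-44.0, 76), (-43.0, 69), (-42.0, 79), (-41.0, 79)] x+ [(40.0, 52), (41.0, 52), (42.0, 51), (43.0, 50), (44.0, 71), (45.0, 113), (46.0, 130), (47.0, 130), (48.0, 142), (49.0, 142), (50.0, 142), (51.0, 142)]
```

The final rim reads 50 x 93 mm at the nested height (.083 m), level and square, centred within about 1 mm. Handing in.

```bash
python3 -c "
from cell import manip
print(manip.finish_job())"
```

```text
the job is handed in; nothing more can be done
None
```

Job handed in at about 55 s on the robot's clock, but no verdict came back: by my measurements all three rack stations hold an upright, released cartridge and the emptied tray lies nested on the pile; I viewed 12 pictures, over the limit of 10.

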